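# Mesh the grinding cup with its base and hold it pressed to run

## Task

Pick up the amber grinding cup by the bar on top, turn it until its four ribs line up with the four grooves in the white grinder's well, and slide it down in. Then press it against the spring until its flange sits on the rim, and finish still gripping it and holding it down, because the grinder runs only while the cup is held. Be gentle: the plastic cracks if the cup is dropped onto or pushed against the grinder with more than about 35 newtons; and leave the other things where they are.

Things in the scene. Friction and masses are not known exactly. Their poses are not given: they have to be found in the camera images.
- cup_grip (a point): Centre of the black grip bar on top of the loose grinding cup, 117 mm above the cup's underside. The bar is 56 mm long along x, 22 mm wide along y (flat parallel sides to grip) and 44 mm tall (95 to 139 mm above the underside). z is up, the cup's axis. Fingertips must stay above the wider amber part right under the bar.
- cup_foot (a point): Centre of the cup's underside, on its axis, 117 mm below cup_grip, same axes. The round black foot, 60 mm in diameter and 25 mm tall, carries four upright ribs along +x, -x, +y, -y: 8 mm wide with half-round lower ends, reaching 37 mm from the axis, from 4 to 25 mm above the underside. Yellow ticks on the flange above mark them.
- cup: The whole cup, 0.2 to 0.33 kg, standing upright on the table at the start; origin at its underside, axes as cup_foot. Amber body 72 mm in diameter from 31 to 95 mm up, on a black flange 88 mm in diameter from 25 to 31 mm up.
- well (a point): Centre of the grinder's well mouth, in the plane of its flat grey rim, 90 mm above the table, z up. The well is 64 mm in diameter, 30 mm deep. Four grooves in its wall along +x, -x, +y, -y are 12 mm wide and reach 41 mm from the axis; yellow ticks on the rim mark them. The cup fits in any of four positions a quarter turn apart, with 2 mm play.
- grinder: White round grinder, 124 mm in diameter, 90 mm tall, fixed to the table; origin at the centre of its underside, axes as the well. If the ribs are out of line with the grooves, the cup stands on the rim with its underside only 4 mm below the rim plane.
- plate (a joint): Travel (m) of the sprung steel drive plate, 44 mm in diameter, in the well: 0 up (its top 15 mm below the rim plane), growing downwards. The cup's underside pushes it: 5 N to start, 10 N at 0.010, where the flange lands on the rim (cup's underside 25 mm below the rim plane). The cup's weight alone does not move it; it springs back when let go.
- pot_lid: Bystander: steel pot lid with copper underside, 160 mm in diameter, 46 mm tall with its knob; origin at its underside. To be left alone.
- jar_a: Bystander: amber jar with red cap, 72 mm in diameter, 110 mm tall; origin at its underside. To be left alone.
- jar_b: Bystander: amber jar with red cap, 72 mm in diameter, 110 mm tall; origin at its underside. To be left alone.
- mortar: Bystander: small open steel mortar, 100 mm in diameter, 70 mm tall; origin at its underside. To be left alone.
- pestle: Bystander: steel pestle standing on its head, 46 mm in diameter, 145 mm tall; origin at its underside. To be left alone.
- spatula: Bystander: wooden spatula, 260 mm long, lying about along x; origin at its underside. To be left alone.
- tumbler: Bystander: steel tumbler, 72 mm in diameter, 95 mm tall; origin at its underside. To be left alone.
Not all that is in view belongs to the job. Leave any blue or green look-alike of the cup alone.

How it is judged:
By the outcome, as a careful person would: the job done as asked, in the order asked, and still so for the second after the job is handed in, while the arm keeps its last pose, push and grip.
It also fails if it takes over 42 s, if anything falls off the work surface, if the arm or the gripper's body presses on something with over 40 N, if the wrist force passes 120 N, or if a joint passes its speed limit or range.

## Robot

A 6-joint arm with a two-finger parallel gripper is mounted at the origin on the work surface. World frame = base frame: x ahead of the robot, y to its left, z up, the work surface at z = 0. Lengths are in mm, angles in rad, forces in N, time in s.
With the tool pointing down it reaches from about 275 to 1000 mm from the base axis. Payload 8.4 kg.
Tool frame: the origin (TCP) lies at the very end of the fingers, on their centre line; the grasp point (between the pads) lies 19 mm behind it; z points along the fingers, y is the direction in which the jaws open and shut (so a half turn about z gives the same grasp; the last joint's range is limited). The gripper opens to 85 mm and grips with 20 to 120 N. Pads are 22 mm wide; open, the fingers measure 114 mm over their backs; the gripper's body (76 mm by 85 mm) begins 54 mm behind the grasp point. The pads swing forward as they close: fully open they stand 13 mm farther back than shut.
Start: joints at [1.216, 0.353, 1.633, -0, 1.155, -0.002], TCP at [215.953, 586.509, 231.281] pointing down, gripper open.
Joint ranges: [-2.63, 2.63], [-0.92, 2.1], [0.06, 2.66], [-1.3, 4.44], [0, 2.69], [-3.02, 3.02]. Speed limits (rad/s): [2.22, 2.22, 2.79, 3.14, 3.14, 3.14].

## Interface

Orientations are given as [roll, pitch, yaw] about the fixed x, y, z axes, in that order (R = Rz(yaw) Ry(pitch) Rx(roll)).
In Python, from rig import r gives the robot as it stands.
- The arm moves only by the tool jog_arm, never from a script. Its argument "increments" is text: rows parted by semicolons, each of 7 numbers parted by spaces: the shift along the tool's x, y, z in cm, then the turn, a rotation vector about the tool's x, y, z in rad, then the opening, from -1 (shut) to 1 (fully open). A call has exactly 8 rows; each row shifts and turns the commanded pose from where the row before left it, along the tool's axes as they then stand; what a row does not reach is not made up. A row lasts 1/10 s, in which the tool goes at most 50 mm and 8.59 degrees, less where a joint would pass 70% of its speed; a pose out of reach is approached as far as the arm can. A call with a gripper value outside its range is refused whole. The fingers move at their own pace and stop on an object; "squeeze" is the grip in N (left out, the last holds). Time passes only in rows, so rows that do not move let the fingers close, or fill a call up. It gives the time, the measured TCP pose, the force and the opening at its end, in the units of the state.
- r.sense(): the state, without advancing time (a new reading comes with each control period).
- r.grab_frame(name): name is "scene" or "top"; returns the picture (400x640x3 uint8, red, green, blue); there is no depth.
- r.camera_info(name): a dict with "K" (3x3 intrinsics, pixels), "dist_coeffs" ([k1, k2, p1, p2, k3] as OpenCV has them; the pictures are not rectified), "rvec" (rotation vector, rad) and "tvec" (3), from world to camera coordinates, as OpenCV has them. Camera axes: x right, y down, z forward; pixel columns grow to the right and rows downward; lengths in mm; the calibration is good to about 2 mm. A picture is of the moment at which its call begins. camera_info takes no time and is no camera call.
- r.sign_off(): hands the job in, once; it reports no verdict.
The state is a dict: "clock": time; "qpos": joint angles; "qvel": joint speeds; "joint_efforts": joint torques, N m; "eef_pos": TCP position; "tcp_rot": TCP orientation; "contact_force": force on the tool from outside, world axes, zero at the start; "wrist_torque": the same for the moment, N m; "opening": opening from 0.0 (shut) to 1.0 (fully open).
Only numpy, scipy, OpenCV 4.12 (cv2) and the standard library are available. Lean on these libraries where they do the work, as an engineer would, in place of code of your own. Each camera call takes 0.05 s, during which the arm holds its last target.

## Working session

There is one attempt and no reset: what is moved stays moved. The work goes in short steps, Python scripts to look and compute and a tool call to move; the robot and the scene stay as the last step left them, time stands still between calls to the robot, and variables do not carry over. Pictures are saved under pics/ and viewed, and the job is handed in when it is done.

Besides the shell and the picture viewer there is one more tool, called after ">>>" as name(argument=value, ...), one argument or row to a line, values as JSON. jog_arm: Moves the arm, as the interface text tells. Its arguments: {"type":"object","properties":{"increments":{"type":"string"},"squeeze":{"type":"number"}},"required":["increments"]}

```bash
ls; mkdir -p pics; python3 - <<'E'
from rig import r
import cv2
for n in("scene","top"):
    i=r.grab_frame(n); cv2.imwrite(f"pics/{n}0.png",cv2.cvtColor(i,cv2.COLOR_RGB2BGR))
    print(r.camera_info(n))
print(r.sense())
E
```

```text
pics
{'K': array([[498.47949415,   0.        , 326.03238632],
       [  0.        , 498.47949415, 194.36644071],
       [  0.        ,   0.        ,   1.        ]]), 'dist_coeffs': array([0.04670286, 0.        , 0.        , 0.        , 0.        ]), 'rvec': array([ 0.76983633,  2.46935003, -1.26705028]), 'tvec': array([ 459.21478565,  -74.46598709, 1656.361107  ])}
{'K': array([[377.45688093,   0.        , 321.97523461],
       [  0.        , 377.45688093, 198.9495451 ],
       [  0.        ,   0.        ,   1.        ]]), 'dist_coeffs': array([0.02596477, 0.        , 0.        , 0.        , 0.        ]), 'rvec': array([ 2.20662067, -2.16828424,  0.08663364]), 'tvec': array([ -60.86082093,  548.99203637, 1289.57764708])}
{'clock': 0.1, 'qpos': array([ 1.21559609e+00,  3.53553928e-01,  1.63403299e+00,  1.28824821e-05,
        1.15519951e+00, -2.41206871e-03]), 'qvel': array([ 6.59025492e-04, -7.14434054e-04, -3.63040132e-04,  8.07259550e-05,
        1.88845393e-03, -5.67635432e-04]), 'joint_efforts': array([-1.61522985e-03, -6.06345820e+01, -3.42824900e+01, -4.48251356e-07,
        3.84121711e-03,  1.67409928e-05]), 'eef_pos': array([215.80804245, 586.12277511, 230.66380147]), 'tcp_rot': array([-3.14039892e+00, -1.46590610e-05,  2.78879927e+00]), 'contact_force': array([-0.0445192 ,  0.3417103 ,  0.72627378]), 'wrist_torque': array([0.05289562, 0.02636318, 0.00128787]), 'opening': 1.0007651904712285}
```

View pics/scene0.png

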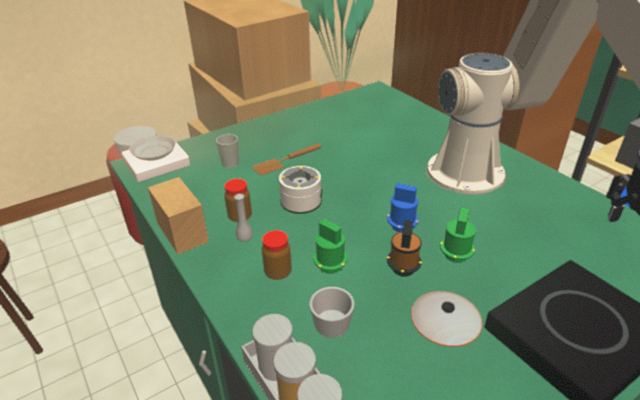

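View pics/top0.png

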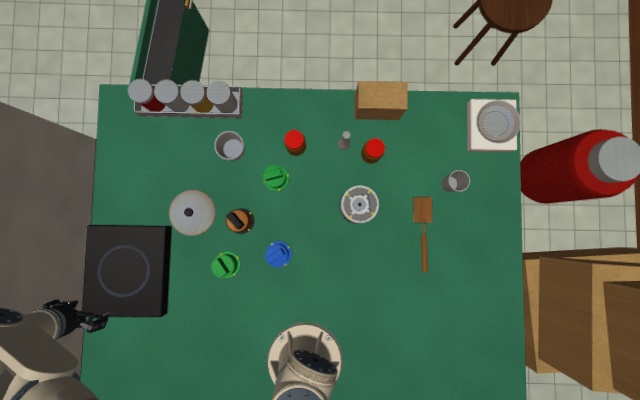

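The amber cup is at about (239,220) in top and (405,250) in scene. The grinder is at (360,204) in top and (300,188) in scene. Next I'll zoom in on both.

```bash
python3 - <<'E'
import cv2,numpy as np
t=cv2.imread("pics/top0.png");s=cv2.imread("pics/scene0.png")
def c(i,x,y,w,h,k=7):return cv2.resize(i[y:y+h,x:x+w],(390,290),interpolation=cv2.INTER_CUBIC)
a=np.vstack([np.hstack([c(t,212,200,54,40),c(t,333,184,54,40)]),np.hstack([c(s,365,215,81,60),c(s,260,158,81,60)])])
cv2.imwrite("pics/z0.png",a)
E
```

```text
(no output)
```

View pics/z0.png

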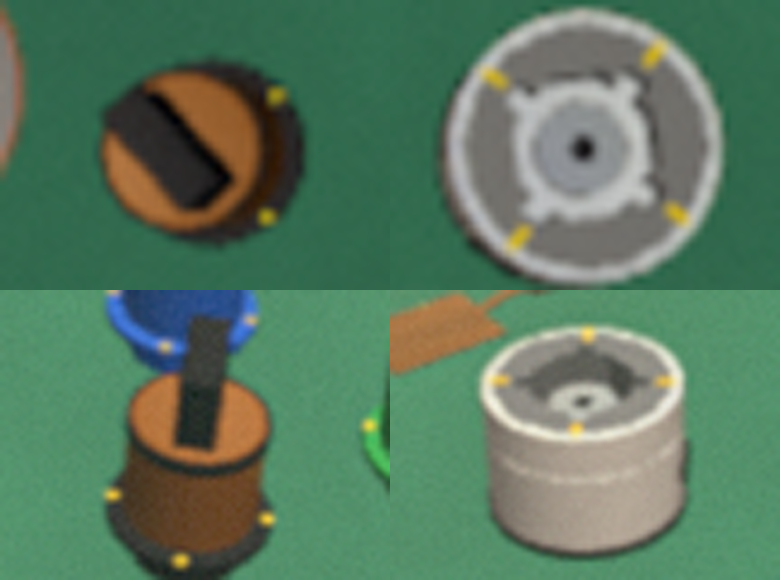

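```bash
cat > h.py <<'E'
from rig import r
import cv2,numpy as np
def ray(n,uv,z):
    i=r.camera_info(n);R,_=cv2.Rodrigues(i["rvec"]);C=-R.T@i["tvec"]
    p=cv2.undistortPoints(np.float64(uv).reshape(-1,1,2),i["K"],i["dist_coeffs"]).reshape(-1,2)
    d=np.c_[p,np.ones(len(p))]@R
    return C+d*((z-C[2])/d[:,2])[:,None]
def ticks(n,bgr,box):
    x,y,w,h=box;c=bgr[y:y+h,x:x+w].astype(float)
    wt=np.clip(np.minimum(c[...,2]-c[...,0]-45,c[...,1]-0.62*c[...,2]),0,None) # yellow-ness
    wt=np.where((c[...,2]>c[...,1]*0.95)&(c[...,1]>c[...,2]*.68)&(c[...,2]-c[...,0]>50)&(c[...,2]>100),c[...,2]-c[...,0]-40,0)
    k,l,st,ce=cv2.connectedComponentsWithStats((wt>0).astype(np.uint8),connectivity=8)
    o=[]
    for j in range(1,k):
        ys,xs=np.where(l==j);q=wt[ys,xs]
        o.append((x+(xs*q).sum()/q.sum(),y+(ys*q).sum()/q.sum(),len(xs)))
    return np.array(o)
E
python3 - <<'E'
from h import *
np.set_printoptions(precision=2,suppress=True)
for n,boxes in (("top",[(226,205,30,35,31),(338,184,44,42,90)]),("scene",[(383,245,42,35,31),(275,160,50,35,90)])):
    b=cv2.imread(f"pics/{n}0.png")
    for x,y,w,h,z in boxes:
        t=ticks(n,b,(x,y,w,h));print(n,z);print(np.c_[t,ray(n,t[:,:2],z)[:,:2]])
E
```

```text
top 31
[[249.6  212.58   4.   498.   195.82]
 [226.   220.5    2.   469.59 275.24]
 [230.48 221.48   2.   466.48 259.88]
 [227.66 225.66   2.   452.13 268.98]
 [229.   228.     1.   444.23 264.13]
 [232.   230.     1.   437.61 253.7 ]
 [248.43 229.46   4.   440.37 197.95]]
top 90
[[ 368.97  191.11    8.    573.5  -205.  ]
 [ 347.1   194.27    8.    561.79 -133.16]
 [ 372.23  213.05    8.    501.49 -216.27]
 [ 350.43  216.3    11.    489.58 -144.96]]
scene 31
[[419.   246.     1.   402.12 209.  ]
 [401.77 247.     3.   441.83 186.15]
 [407.92 247.72   3.   430.49 197.45]
 [411.   250.     1.   429.89 208.65]
 [413.   250.     1.   425.63 211.61]
 [417.18 252.16   4.   422.42 223.94]
 [388.11 256.98   8.   495.92 194.96]
 [404.   255.     1.   457.57 212.61]
 [408.   255.     1.   449.13 218.47]
 [405.09 259.62   4.   466.82 227.14]
 [406.   257.     1.   458.38 221.17]
 [409.49 257.49   2.   452.29 227.62]
 [417.   258.     1.   437.86 239.94]
 [412.   259.     1.   450.83 235.44]
 [414.   259.     1.   446.66 238.34]
 [413.   261.     1.   453.75 242.36]
 [415.   261.     1.   449.59 245.24]
 [419.82 261.88  11.   441.8  254.54]
 [404.   263.     1.   477.34 234.85]
 [409.   264.     1.   469.43 244.74]
 [412.   263.     1.   460.78 246.34]
 [406.03 265.97   3.   480.31 245.79]
 [415.   265.     1.   459.5  256.  ]
 [407.   268.     1.   483.18 252.59]
 [402.08 270.48   9.   499.06 252.19]]
scene 90
[[ 277.51  164.44   55.    550.5  -271.89]
 [ 300.67  166.83    8.    499.35 -219.19]
 [ 282.27  176.26   11.    571.65 -206.71]
 [ 316.61  176.5     8.    488.78 -146.76]
 [ 298.14  186.28    9.    560.46 -135.14]]
```

Both views agree. The well centre is at about (530.8, -175.9) with grooves at yaw 54.1° (mod 90). The cup axis is at about (469.3, 225) with its bar along yaw 42.5°. First I'll rotate the tool from 159.8° to 42.5°, which is +2.047 rad about tool z.

>>> jog_arm(
  increments="0 0 0 0 0 0.128 1;0 0 0 0 0 0.128 1;0 0 0 0 0 0.128 1;0 0 0 0 0 0.128 1;0 0 0 0 0 0.128 1;0 0 0 0 0 0.128 1;0 0 0 0 0 0.128 1;0 0 0 0 0 0.128 1",
  squeeze=60,
)

```text
clock: 0.9
eef_pos: [215.9, 586.2, 230.8]
tcp_rot: [-3.141, 0.001, 1.759]
contact_force: [-0.2, 0.8, -0.7]
opening: 1.001
```

>>> jog_arm(
  increments="0 0 0 0 0 0.128 1;0 0 0 0 0 0.128 1;0 0 0 0 0 0.128 1;0 0 0 0 0 0.128 1;0 0 0 0 0 0.128 1;0 0 0 0 0 0.128 1;0 0 0 0 0 0.128 1;0 0 0 0 0 0.128 1",
)

```text
clock: 1.7
eef_pos: [215.9, 586.2, 230.8]
tcp_rot: [3.141, 0.001, 0.735]
contact_force: [1.1, 1.2, 0.1]
opening: 1.003
```

```bash
cat >> h.py <<'E'
from scipy.spatial.transform import Rotation as Ro
def need(p,yaw):
    s=r.sense();R=Ro.from_euler('xyz',s["tcp_rot"])
    Rt=Ro.from_euler('xyz',[np.pi,0,np.deg2rad(yaw)])
    print("t",round(s["clock"],2),"pos",s["eef_pos"].round(1),"rpy deg",np.rad2deg(s["tcp_rot"]).round(2),"F",s["contact_force"].round(1),"T",s["wrist_torque"].round(2),"open",round(s["opening"],3))
    print("shift cm",(R.inv().apply(np.array(p)-s["eef_pos"])/10).round(3),"turn",(R.inv()*Rt).as_rotvec().round(4))
E
python3 -c "
from h import *
need([469.3,225,215],42.5)"
```

```text
t 1.7 pos [215.9 586.2 230.8] rpy deg [1.7998e+02 4.0000e-02 4.2140e+01] F [1.1 1.2 0.1] T [ 0.06  0.   -0.  ] open 1.003
shift cm [-5.443 43.789  1.606] turn [ 0.0004  0.0008 -0.0063]
```

>>> jog_arm(
  increments="-0.34 2.74 0.1 0 0 0 1;-0.34 2.74 0.1 0 0 0 1;-0.34 2.74 0.1 0 0 0 1;-0.34 2.74 0.1 0 0 0 1;-0.34 2.74 0.1 0 0 0 1;-0.34 2.74 0.1 0 0 0 1;-0.34 2.74 0.1 0 0 0 1;-0.34 2.74 0.1 0 0 0 1",
)

```text
clock: 2.5
eef_pos: [344.2, 405.3, 223.0]
tcp_rot: [3.141, 0.001, 0.741]
contact_force: [0.6, -0.7, -0.4]
opening: 0.998
```

>>> jog_arm(
  increments="-0.34 2.74 0.1 0 0 0 1;-0.34 2.74 0.1 0 0 0 1;-0.34 2.74 0.1 0 0 0 1;-0.34 2.74 0.1 0 0 0 1;-0.34 2.74 0.1 0 0 0 1;-0.34 2.74 0.1 0 0 0 1;-0.34 2.74 0.1 0 0 0 1;-0.34 2.74 0.1 0 0 0 1",
)

```text
clock: 3.3
eef_pos: [472.0, 225.2, 215.0]
tcp_rot: [-3.141, 0.001, 0.741]
contact_force: [0.1, 0.4, 0.9]
opening: 1.0
```

```bash
python3 -c "
from h import *
need([469.3,225,102],42.5)
i=r.grab_frame('scene');b=cv2.cvtColor(i,cv2.COLOR_RGB2BGR)
cv2.imwrite('pics/s1.png',cv2.resize(b[150:290,320:500],(720,560)))"
```

```text
t 3.3 pos [472.  225.2 215. ] rpy deg [-1.7999e+02  3.0000e-02  4.2450e+01] F [0.1 0.4 0.9] T [ 0.02 -0.03 -0.02] open 1.0
shift cm [-0.205 -0.167 11.301] turn [-0.0002  0.0005 -0.0009]
```

View pics/s1.png

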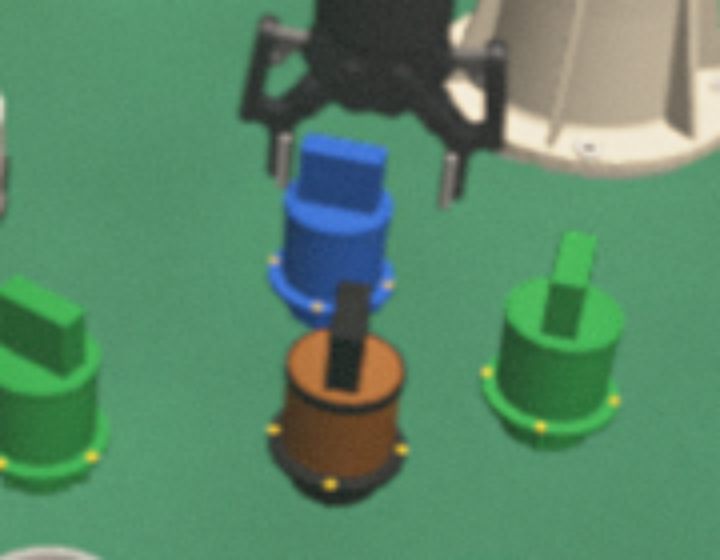

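The picture shows the open jaws straddling the bar's plane: fingers at columns 275 and 455 of the crop, bar at 350. Neighbouring cups are clear, so I'll descend.

>>> jog_arm(
  increments="-0.2 -0.17 0.8 0 0 0 1;0 0 1.2 0 0 0 1;0 0 1.2 0 0 0 1;0 0 1.2 0 0 0 1;0 0 1.2 0 0 0 1;0 0 1.2 0 0 0 1;0 0 1.2 0 0 0 1;0 0 1 0 0 0 1",
)

```text
clock: 4.15
eef_pos: [468.8, 226.2, 124.1]
tcp_rot: [-3.141, 0.001, 0.741]
contact_force: [-0.2, -0.0, 0.3]
opening: 0.998
```

>>> jog_arm(
  increments="0 0 0.8 0 0 0 1;0 0 0.8 0 0 0 1;0 0 0.5 0 0 0 1;0 0 0.2 0 0 0 1;0 0 0 0 0 0 1;0 0 0 0 0 0 0.2;0 0 0 0 0 0 0;0 0 0 0 0 0 -0.2",
)

```text
clock: 4.95
eef_pos: [469.3, 226.3, 102.6]
tcp_rot: [3.141, -0.001, 0.741]
contact_force: [-0.1, -0.3, 0.3]
opening: 0.516
```

```bash
python3 -c "
from h import *
need([469.3,225,102],42.5)
i=r.grab_frame('scene');b=cv2.cvtColor(i,cv2.COLOR_RGB2BGR)
cv2.imwrite('pics/s2.png',cv2.resize(b[180:290,340:480],(700,550)))"
```

```text
t 4.95 pos [469.3 226.3 102.6] rpy deg [ 1.7999e+02 -4.0000e-02  4.2440e+01] F [-0.1 -0.3  0.3] T [0.02 0.04 0.01] open 0.516
shift cm [-0.085  0.097  0.061] turn [ 0.0002 -0.0006 -0.001 ]
```

View pics/s2.png

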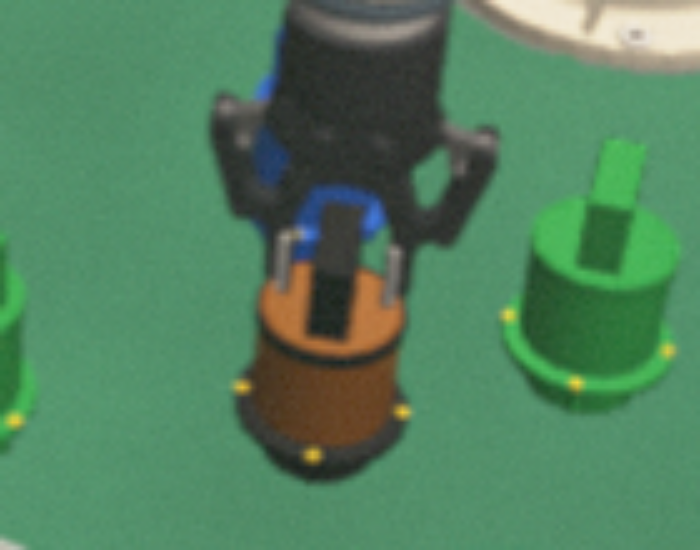

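The fingers straddle the bar and the tips are above the amber top. I'll close now.

>>> jog_arm(
  increments="-0.08 0.1 0 0 0 0 -0.2;0 0 0 0 0 0 -0.3;0 0 0 0 0 0 -0.4;0 0 0 0 0 0 -0.5;0 0 0 0 0 0 -0.7;0 0 0 0 0 0 -1;0 0 0 0 0 0 -1;0 0 0 0 0 0 -1",
  squeeze=60,
)

```text
clock: 5.8
eef_pos: [469.3, 225.0, 102.5]
tcp_rot: [3.141, -0.0, 0.741]
contact_force: [0.9, -0.1, 3.0]
opening: 0.25
```

```bash
python3 -c "
from h import *
need([469.3,225,102],42.5)"
```

```text
t 5.8 pos [469.3 225.  102.5] rpy deg [ 1.7999e+02 -2.0000e-02  4.2450e+01] F [ 0.9 -0.1  3. ] T [ 0.01 -0.    0.06] open 0.25
shift cm [-0.003 -0.001  0.045] turn [ 0.0001 -0.0004 -0.0009]
```

>>> jog_arm(
  increments="0 0 -0.3 0 0 0 -1;0 0 -1 0 0 0 -1;0 0 -2 0 0 0 -1;0 0 -3 0 0 0 -1;0 0 -3 0 0 0 -1;0 0 -3 0 0 0 -1;0 0 -2 0 0 0 -1;0 0 -1 0 0 0 -1",
)

```text
clock: 6.6
eef_pos: [469.6, 225.2, 257.7]
tcp_rot: [3.141, -0.003, 0.741]
contact_force: [-0.2, -0.7, -2.1]
opening: 0.247
```

```bash
python3 -c "
from h import *
need([530.8,-175.9,260],54.1)
for n in ('scene','top'):
  i=r.grab_frame(n);b=cv2.cvtColor(i,cv2.COLOR_RGB2BGR);cv2.imwrite(f'pics/{n}3.png',b)
b=cv2.imread('pics/scene3.png')
cv2.imwrite('pics/s3.png',cv2.resize(b[130:270,330:500],(680,560)))"
```

```text
t 6.6 pos [469.6 225.2 257.7] rpy deg [ 1.7995e+02 -1.5000e-01  4.2440e+01] F [-0.2 -0.7 -2.1] T [ 0.01 -0.02 -0.01] open 0.247
shift cm [-22.551  33.723  -0.261] turn [ 0.0011 -0.0025 -0.2034]
```

View pics/s3.png

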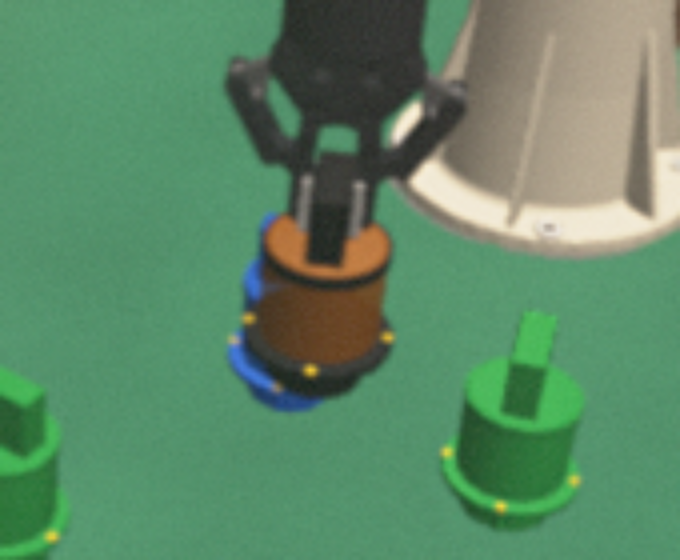

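The cup is held and lifted; its ticks show at (248,320), (310,370) and (388,338) in the crop. I'll carry it across to the grinder.

>>> jog_arm(
  increments="-0.7 1.05 0 0 0 0 -1;-1.4 2.1 0 0 0 0 -1;-1.7 2.5 0 0 0 0 -1;-1.7 2.5 0 0 0 0 -1;-1.7 2.5 0 0 0 0 -1;-1.7 2.5 0 0 0 0 -1;-1.7 2.5 0 0 0 0 -1;-1.7 2.5 0 0 0 0 -1",
)

```text
clock: 7.5
eef_pos: [499.8, 6.0, 253.7]
tcp_rot: [-3.14, 0.002, 0.741]
contact_force: [-0.1, -0.5, -2.2]
opening: 0.254
```

>>> jog_arm(
  increments="-1.7 2.5 0 0 0 0 -1;-1.7 2.5 0 0 0 0 -1;-1.7 2.5 0 0 0 0 -1;-1.7 2.5 0 0 0 0 -1;-1.7 2.5 0 0 0 0 -1;-1 1.6 0 0 0 0 -1;-0.5 0.8 0 0 0 0 -1;0 0 0 0 0 0 -1",
)

```text
clock: 8.3
eef_pos: [526.8, -170.4, 254.0]
tcp_rot: [-3.14, 0.001, 0.739]
contact_force: [-0.1, -0.3, -2.3]
opening: 0.252
```

>>> jog_arm(
  increments="0 0 0 0 0 -0.05 -1;0 0 0 0 0 -0.05 -1;0 0 0 0 0 -0.05 -1;0 0 0 0 0 -0.05 -1;0 0 0 0 0 0 -1;0 0 0 0 0 0 -1;0 0 0 0 0 0 -1;0 0 0 0 0 0 -1",
)

```text
clock: 9.1
eef_pos: [527.6, -169.2, 255.2]
tcp_rot: [-3.141, -0.0, 0.94]
contact_force: [0.6, 0.9, -2.2]
opening: 0.253
```

```bash
python3 - <<'E'
from h import *
need([530.8,-175.9,215],54.1)
for n in ('scene','top'):
  i=r.grab_frame(n);b=cv2.cvtColor(i,cv2.COLOR_RGB2BGR);cv2.imwrite(f'pics/{n}4.png',b)
s=cv2.imread('pics/scene4.png');t=cv2.imread('pics/top4.png')
cv2.imwrite('pics/s4.png',np.hstack([cv2.resize(s[90:230,250:350],(400,560)),cv2.resize(t[165:235,335:385],(400,560))]))
E
```

```text
t 9.1 pos [ 527.6 -169.2  255.2] rpy deg [-179.99   -0.     53.88] F [ 0.6  0.9 -2.2] T [ 0.05  0.   -0.  ] open 0.253
shift cm [-0.348  0.652  4.024] turn [-0.0001 -0.     -0.0039]
```

View pics/s4.png

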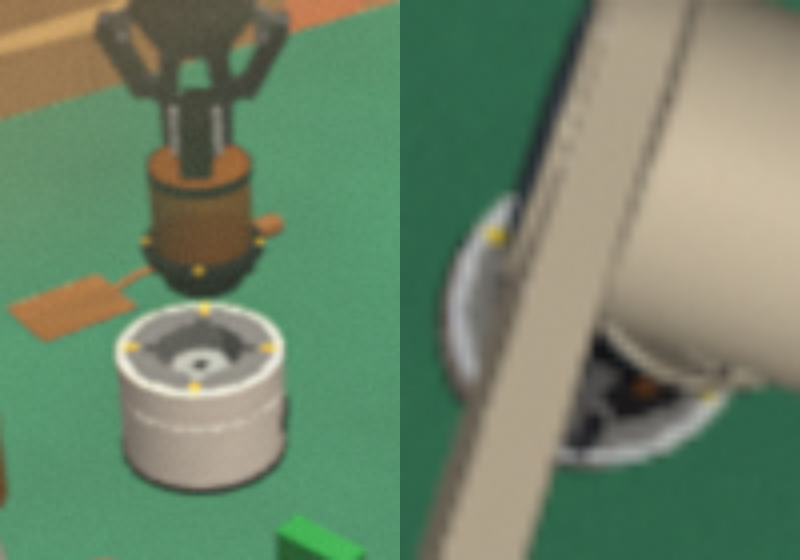

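The cup hangs upright above the grinder in the scene view, with cup ticks in the crop at (145,241), (198,271) and (260,241). The top view is occluded by the arm. I'll correct the centring and lower to about 20 mm over the rim.

>>> jog_arm(
  increments="-0.17 0.32 0.5 0 0 -0.004 -1;-0.17 0.32 0.8 0 0 0 -1;0 0 0.8 0 0 0 -1;0 0 0.8 0 0 0 -1;0 0 0.6 0 0 0 -1;0 0 0.4 0 0 0 -1;0 0 0.1 0 0 0 -1;0 0 0 0 0 0 -1",
)

```text
clock: 10.0
eef_pos: [530.8, -176.0, 215.2]
tcp_rot: [-3.142, -0.0, 0.945]
contact_force: [-0.3, -0.3, -1.5]
opening: 0.253
```

```bash
python3 - <<'E'
from h import *
np.set_printoptions(precision=2,suppress=True)
need([530.8,-175.9,202],54.1)
i=r.grab_frame("scene");s=cv2.cvtColor(i,cv2.COLOR_RGB2BGR);cv2.imwrite('pics/scene5.png',s)
z=r.sense()["eef_pos"][2]-102.5+31
x,y,w,h=275,125,50,70
t=ticks("scene",s,(x,y,w,h));t=t[t[:,2]>=3];print(z);print(np.c_[t,ray("scene",t[:,:2],z)[:,:2],ray("scene",t[:,:2],90)[:,:2]])
cv2.imwrite('pics/s5.png',cv2.resize(s[100:220,250:350],(600,600),interpolation=cv2.INTER_CUBIC))
E
```

```text
t 10.0 pos [ 530.8 -176.   215.2] rpy deg [-180.     -0.     54.13] F [-0.3 -0.3 -1.5] T [ 0.   -0.02  0.03] open 0.253
shift cm [ 0.   -0.01  1.32] turn [-0. -0.  0.]
143.95501255266453
[[ 302.61  141.97   11.    462.02 -263.6   413.53 -344.46]
 [ 287.23  143.46   10.    505.56 -283.11  460.13 -365.34]
 [ 291.12  140.65    5.    486.79 -291.12  440.04 -373.91]
 [ 308.71  140.15    3.    440.53 -262.16  390.54 -342.92]
 [ 293.99  146.82   10.    499.15 -253.74  453.27 -333.91]
 [ 305.6   153.75  235.    492.04 -199.17  445.66 -275.52]
 [ 305.57  146.4     4.    469.04 -235.55  421.04 -314.44]
 [ 278.41  163.89   75.    586.43 -196.85  546.65 -273.04]
 [ 312.35  160.92    7.    497.58 -153.91  451.58 -227.08]
 [ 297.46  168.79    9.    555.15 -143.04  513.18 -215.45]
 [ 282.27  176.27   11.    609.82 -134.81  571.68 -206.64]
 [ 316.61  176.5     8.    532.35  -78.85  488.78 -146.77]
 [ 298.13  186.26    9.    599.29  -68.08  560.42 -135.24]]
```

View pics/s5.png

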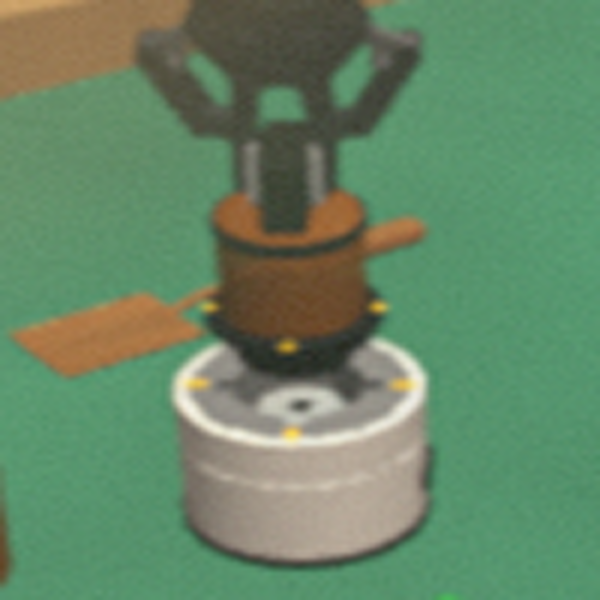

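```bash
python3 - <<'E'
from h import *
np.set_printoptions(precision=2,suppress=True)
s=cv2.imread('pics/scene5.png');z=143.7
for bx in [(281,158,8,6),(309,158,8,6),(294,166,8,6)]:
    x,y,w,h=bx;c=s[y:y+h,x:x+w].astype(float)
    wt=np.clip(c[...,2]-np.median(c[...,2])-25,0,None)*0+np.clip(np.minimum(c[...,2],c[...,1])-c[...,0]-25,0,None)*(c[...,2]>115)
    print(wt.astype(int)); Y,X=np.mgrid[y:y+h,x:x+w]
    p=[(X*wt).sum()/wt.sum(),(Y*wt).sum()/wt.sum()];print(p,ray("scene",[p],z)[0])
E
```

```text
[[ 0 14 19 17 11  0  0  0]
 [19 21 18 12  0  0  0  0]
 [19 15 18 32 27  0  0  0]
 [12  0 13 71 61  0  0  0]
 [ 0  0  0 19  0  0  0  0]
 [ 0  0  0  0  0  0  0  0]]
[np.float64(283.47607655502395), np.float64(160.0071770334928)] [ 563.54 -207.1   143.7 ]
[[ 0  0  0  0  0  0  0  0]
 [ 0  0  0  0  0  0  0  0]
 [ 0  0  0 31 39  0  0  0]
 [ 0  0  0 78 80 27  0  0]
 [ 0  0  0 20 29  0  0  0]
 [ 0  0  0  0  0  0  0  0]]
[np.float64(312.6644736842105), np.float64(160.9309210526316)] [ 496.63 -153.7   143.7 ]
[[ 0  0  0  0  0  0  0  0]
 [ 0  0  0  0  0  0  0  0]
 [ 0  0  0 45 46  0  0  0]
 [ 0  0 30 77 70  0  0  0]
 [ 0  0  0  0  0  0  0  0]
 [ 0  0  0  0  0  0  0  0]]
[np.float64(297.32089552238807), np.float64(168.66044776119404)] [ 554.91 -144.2   143.7 ]
```

```bash
python3 - <<'E'
from h import *
for z in (143.7,):
    L,Rr,F=ray("scene",[(284.42,160.81),(312.5,160.93),(297.4,168.72)],z)[:,:2]
    print(L,Rr,F,(L+Rr)/2,np.rad2deg(np.arctan2(*(Rr-L)[::-1]))-90, np.linalg.norm(Rr-L)/2)
    c=(L+Rr)/2;print(np.rad2deg(np.arctan2(*(F-c)[::-1])))
E
```

```text
[ 563.53119722 -201.69162304] [ 497.01816932 -153.97723899] [ 554.8876868  -143.80243582] [ 530.27468327 -177.83443102] 54.34551578339756 40.92873479015495
54.12436924363365
```

Tick-based yaw is 54.3° against 54.0° for the grooves, and the centre agrees to within 1 mm. I'll lower in small steps while watching the force.

>>> jog_arm(
  increments="0 0 0.4 0 0 0 -1;0 0 0.4 0 0 0 -1;0 0 0.4 0 0 0 -1;0 0 0.4 0 0 0 -1;0 0 0.2 0 0 0 -1;0 0 0.1 0 0 0 -1;0 0 0.1 0 0 0 -1;0 0 0 0 0 0 -1",
)

```text
clock: 10.85
eef_pos: [530.8, -176.0, 195.2]
tcp_rot: [-3.142, 0.0, 0.945]
contact_force: [-0.6, -0.2, -1.9]
opening: 0.249
```

>>> jog_arm(
  increments="0 0 0.1 0 0 0 -1;0 0 0.1 0 0 0 -1;0 0 0.1 0 0 0 -1;0 0 0.1 0 0 0 -1;0 0 0.1 0 0 0 -1;0 0 0.1 0 0 0 -1;0 0 0.1 0 0 0 -1;0 0 0 0 0 0 -1",
)

```text
clock: 11.65
eef_pos: [530.7, -176.0, 188.1]
tcp_rot: [-3.141, 0.0, 0.945]
contact_force: [-0.5, -0.1, -0.6]
opening: 0.247
```

```bash
python3 - <<'E'
from h import *
need([530.8,-175.9,167.5],54.1)
E
```

```text
t 11.65 pos [ 530.7 -176.   188.1] rpy deg [-179.99    0.     54.13] F [-0.5 -0.1 -0.6] T [ 0.01 -0.    0.01] open 0.247
shift cm [0.01  0.003 2.061] turn [-0.0002  0.0001  0.0005]
```

>>> jog_arm(
  increments="0 0 0.05 0 0 0 -1;0 0 0.05 0 0 0 -1;0 0 0.05 0 0 0 -1;0 0 0.05 0 0 0 -1;0 0 0.05 0 0 0 -1;0 0 0.05 0 0 0 -1;0 0 0.05 0 0 0 -1;0 0 0.05 0 0 0 -1",
)

```text
clock: 12.45
eef_pos: [530.8, -176.0, 184.2]
tcp_rot: [-3.142, 0.0, 0.945]
contact_force: [-0.1, -0.4, -1.7]
opening: 0.249
```

```bash
python3 - <<'E'
from h import *
need([530.8,-175.9,167.5],54.1)
i=r.grab_frame("scene");s=cv2.cvtColor(i,cv2.COLOR_RGB2BGR);cv2.imwrite('pics/scene6.png',s)
cv2.imwrite('pics/s6.png',cv2.resize(s[120:220,250:350],(600,600),interpolation=cv2.INTER_CUBIC))
E
```

```text
t 12.45 pos [ 530.8 -176.   184.2] rpy deg [-180.      0.     54.13] F [-0.1 -0.4 -1.7] T [-0.02  0.06  0.02] open 0.249
shift cm [ 0.007 -0.006  1.674] turn [-0.      0.      0.0006]
```

View pics/s6.png

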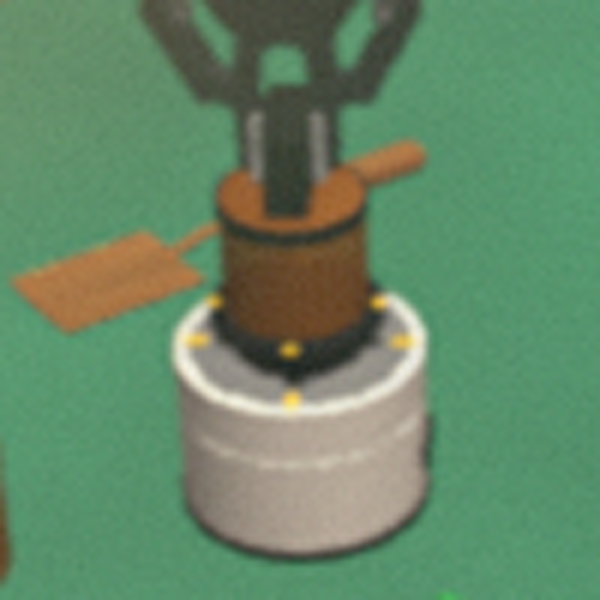

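Underside is about 8 mm below the rim plane with no contact force, and the cup ticks at (215,300), (290,350) and (380,300) pair with the rim ticks. The ribs are in the grooves. I'll continue down to the plate.

>>> jog_arm(
  increments="0 0 0.1 0 0 0 -1;0 0 0.1 0 0 0 -1;0 0 0.1 0 0 0 -1;0 0 0.1 0 0 0 -1;0 0 0.05 0 0 0 -1;0 0 0.05 0 0 0 -1;0 0 0.05 0 0 0 -1;0 0 0.05 0 0 0 -1",
)

```text
clock: 13.3
eef_pos: [530.8, -176.0, 178.3]
tcp_rot: [3.142, -0.0, 0.945]
contact_force: [-0.3, -0.5, -1.8]
opening: 0.252
```

>>> jog_arm(
  increments="0 0 0.05 0 0 0 -1;0 0 0.05 0 0 0 -1;0 0 0.05 0 0 0 -1;0 0 0.05 0 0 0 -1;0 0 0.05 0 0 0 -1;0 0 0.05 0 0 0 -1;0 0 0.05 0 0 0 -1;0 0 0.05 0 0 0 -1",
)

```text
clock: 14.1
eef_pos: [530.9, -176.0, 174.4]
tcp_rot: [3.141, -0.0, 0.945]
contact_force: [-1.6, -0.3, 4.2]
opening: 0.249
```

On the plate: about 6 N net after weight. Continuing.

>>> jog_arm(
  increments="0 0 0.08 0 0 0 -1;0 0 0.08 0 0 0 -1;0 0 0.08 0 0 0 -1;0 0 0.08 0 0 0 -1;0 0 0.08 0 0 0 -1;0 0 0.08 0 0 0 -1;0 0 0.05 0 0 0 -1;0 0 0.02 0 0 0 -1",
)

```text
clock: 14.9
eef_pos: [530.9, -176.0, 169.0]
tcp_rot: [3.141, -0.0, 0.945]
contact_force: [-1.7, 1.1, 7.5]
opening: 0.253
```

>>> jog_arm(
  increments="0 0 0.02 0 0 0 -1;0 0 0.02 0 0 0 -1;0 0 0.02 0 0 0 -1;0 0 0.02 0 0 0 -1;0 0 0.02 0 0 0 -1;0 0 0.02 0 0 0 -1;0 0 0.02 0 0 0 -1;0 0 0 0 0 0 -1",
)

```text
clock: 15.7
eef_pos: [530.9, -176.0, 167.7]
tcp_rot: [3.141, -0.0, 0.945]
contact_force: [-1.8, 0.7, 7.0]
opening: 0.249
```

```bash
python3 - <<'E'
from h import *
need([530.8,-175.9,167.5],54.1)
E
```

```text
t 15.7 pos [ 530.9 -176.   167.7] rpy deg [ 1.7998e+02 -1.0000e-02  5.4130e+01] F [-1.8  0.7  7. ] T [0.26 0.49 0.  ] open 0.249
shift cm [ 0.003 -0.019  0.015] turn [ 0.0003 -0.0001  0.0006]
```

>>> jog_arm(
  increments="0 0 0.01 0 0 0 -1;0 0 0.01 0 0 0 -1;0 0 0.01 0 0 0 -1;0 0 0.01 0 0 0 -1;0 0 0.01 0 0 0 -1;0 0 0 0 0 0 -1;0 0 0 0 0 0 -1;0 0 0 0 0 0 -1",
)

```text
clock: 16.5
eef_pos: [531.0, -176.0, 167.5]
tcp_rot: [3.141, -0.0, 0.945]
contact_force: [-2.3, 2.0, 9.5]
opening: 0.25
```

>>> jog_arm(
  increments="0 0 0.01 0 0 0 -1;0 0 0.01 0 0 0 -1;0 0 0.01 0 0 0 -1;0 0 0.01 0 0 0 -1;0 0 0.01 0 0 0 -1;0 0 0 0 0 0 -1;0 0 0 0 0 0 -1;0 0 0 0 0 0 -1",
)

```text
clock: 17.3
eef_pos: [530.9, -176.0, 167.5]
tcp_rot: [3.141, -0.0, 0.945]
contact_force: [-5.1, 2.0, 14.5]
opening: 0.25
```

```bash
python3 - <<'E'
from h import *
need([530.8,-175.9,167.5],54.1)
E
```

```text
t 17.3 pos [ 530.9 -176.   167.5] rpy deg [ 1.7997e+02 -1.0000e-02  5.4130e+01] F [-5.1  2.  14.5] T [ 0.37  0.99 -0.01] open 0.25
shift cm [ 0.003 -0.019 -0.003] turn [ 0.0006 -0.0001  0.0006]
```

TCP has stalled at z = 167.5, the computed seated height, while the force rises, so the flange is on the rim. I'll ease the small sideways load, hold, and look.

>>> jog_arm(
  increments="-0.005 -0.02 0 0 0 0 -1;-0.005 -0.02 0 0 0 0 -1;0 0 0.01 0 0 0 -1;0 0 0.01 0 0 0 -1;0 0 0 0 0 0 -1;0 0 0 0 0 0 -1;0 0 0 0 0 0 -1;0 0 0 0 0 0 -1",
)

```text
clock: 18.1
eef_pos: [530.9, -176.0, 167.4]
tcp_rot: [3.14, -0.0, 0.945]
contact_force: [-3.8, 0.9, 15.4]
opening: 0.248
```

```bash
python3 - <<'E'
from h import *
need([530.8,-175.9,167.5],54.1)
i=r.grab_frame("scene");s=cv2.cvtColor(i,cv2.COLOR_RGB2BGR);cv2.imwrite('pics/scene7.png',s)
a=cv2.imread('pics/scene0.png')
cv2.imwrite('pics/s7.png',cv2.resize(s[120:220,250:350],(600,600),interpolation=cv2.INTER_CUBIC))
need([530.8,-175.9,167.5],54.1)
E
```

```text
t 18.1 pos [ 530.9 -176.   167.4] rpy deg [ 1.7993e+02 -2.0000e-02  5.4130e+01] F [-3.8  0.9 15.4] T [ 0.33  0.87 -0.  ] open 0.248
shift cm [ 0.005 -0.012 -0.009] turn [ 0.0012 -0.0003  0.0006]
t 18.15 pos [ 530.9 -176.   167.4] rpy deg [ 1.7993e+02 -2.0000e-02  5.4130e+01] F [-3.5  1.9 15.3] T [ 0.24  0.86 -0.08] open 0.247
shift cm [ 0.003 -0.015 -0.006] turn [ 0.0013 -0.0004  0.0006]
```

View pics/s7.png

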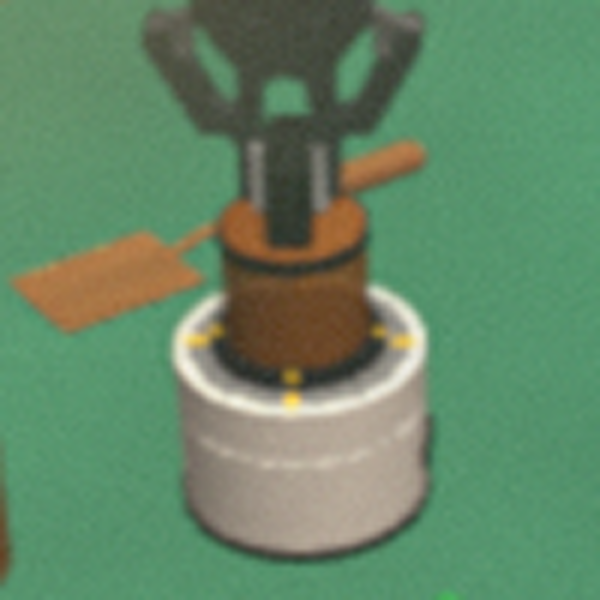

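View pics/scene7.png

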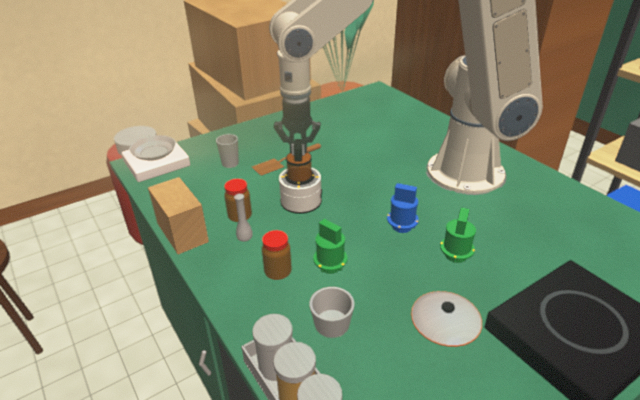

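```bash
python3 - <<'E'
from h import *
s=cv2.imread('pics/scene7.png')
P=[]
for x,y,w,h in [(284,173,4,4),(311,173,4,4),(296,181,5,4)]:
    c=s[y:y+h,x:x+w].astype(float);wt=np.clip(np.minimum(c[...,2],c[...,1])-c[...,0]-25,0,None)
    Y,X=np.mgrid[y:y+h,x:x+w];P.append([(X*wt).sum()/wt.sum(),(Y*wt).sum()/wt.sum()])
print(np.round(P,2))
i=r.camera_info("scene")
for z in (94,96,98,100):
    a=np.deg2rad(np.array([-35.9,144.1,54.1]))
    q=np.c_[530.06+40.5*np.cos(a),-176.95+40.5*np.sin(a),[z]*3]
    print(z,cv2.projectPoints(q,i["rvec"],i["tvec"],i["K"],i["dist_coeffs"])[0].reshape(-1,2).round(2).tolist())
E
```

```text
[[285.17 175.01]
 [312.65 174.74]
 [298.14 182.27]]
94 [[285.77, 175.11], [313.01, 175.31], [298.4, 182.94]]
96 [[285.73, 174.55], [312.99, 174.75], [298.37, 182.38]]
98 [[285.69, 173.99], [312.97, 174.18], [298.34, 181.81]]
100 [[285.65, 173.42], [312.96, 173.62], [298.31, 181.24]]
```

The flange tick heights match z ≈ 96 mm, which is the seated height. Force is steady and the grip is held, so I'll hand in.

```bash
python3 -c "
from rig import r
print(r.sign_off())"
```

```text
the job is handed in; nothing more can be done
None
```

The amber cup is in the grinder's well with its ribs in the grooves, pressed down until the flange sits on the rim. I handed in at about 18 s, still gripping it at 60 N and holding it down.

- **Seating:** On the last press, tool height stalled at 167.4–167.5 mm, the computed seated height, while the upward force rose from 7 to 15 N. That is about 17–18 N on the grinder with the cup's weight, against the 35 N limit. The flange ticks in the scene camera agree with the seated height (z ≈ 96 mm) to within about 0.6 pixel, roughly 2 mm.
- **Alignment:** Before insertion, the ticks put the cup at 54.3° and the grooves at 54.0°, with centres within about 1 mm. The ribs went in without noticeable force.
- **Remaining sideways load:** About 4 N sideways and 0.9 N m at the wrist were left after I eased it slightly. It did not go away completely.
- **Limits of the checks:** The arm blocked the top camera over the grinder, so the final checks used only the scene camera and the force and position readings. The last scene picture shows the other objects apparently where they started; I judged that by eye and did not measure it.

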